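# Stand the white viewing screen behind the vials

### The job

Swing the folded strut on the back of the white viewing screen fully out, square to the screen, then take the screen from its steel stand and stand it on the green cutting mat so that it leans back on its strut, with its face towards the row of vials and the vials in front of it. There are two white panels in stands: only the viewing screen has the strut. Leave the vial rack where it stands and let go of the screen.

Things in the scene. Friction and masses are not known exactly. Their poses are not given: they have to be found in the camera images.
- screen: White panel 12 mm thick (x), 140 wide (y), 160 tall (z), 0.37 kg with strut. Origin: middle of its underside; +x out of the face, -x out of the back. Starts nearly upright, back to the robot, in a fixed steel stand, slot floor 8 mm up, 33 mm lips at both ends only; it leans loosely up to 8 degrees in the slot; set it upright to lift it out. Top 35 mm free for a pinch across x. The other white panel has no strut.
- strut (a joint): Aluminium plate 6 mm thick on a stiff hinge (about 2 N at its end, stays put) along the screen's z at x -11, y 0 mm. 0 rad: flat on the back, pointing to screen +y; stop at 1.57, pointing to -x. Starts 0 to 0.25. 100 mm long, from z 38 to 120 mm; its outer 26 mm is an ear up to z 146. Folded, 30 mm of it stick out past the panel's side edge, to push from the face side or pinch.
- strut_foot (a point): The strut's outer lower corner with a black rubber foot, 100 mm from the hinge line, at z 38 mm in the screen's frame. With the strut fully out the screen stands on this corner and on its own lower back edge, leaning back 20 degrees (its top towards its -x).
- mat: Green cutting mat with a white grid, 220 mm (x) by 300 mm (y), 3 mm thick, fixed flat on the bench between the two stands. Origin: centre of its underside, z up, +x towards its long edge far from the robot.
- vial_rack: Grey block 36 mm (x) by 120 mm (y) by 20 mm high with a row along y of three capped amber vials, 66 mm high over all, 0.3 kg, loose on the mat near its far edge (x about 85 mm in the mat's frame), parallel to it. Origin: centre of its underside, z up.
Things that resemble listed ones, but are neither listed nor needed, are in the scene too. What is shaped like the screen but purple is not meant. Leave any brown look-alike of the vial_rack alone.

How it is judged:
On the way:
1. the strut is swung out square to the screen (value of joint strut above 1.35 rad), for 0.2 s.
At the end, for the whole second after the job is handed in: Strut over 1.3 rad; screen at rest on the mat, leaning 0.22 to 0.48 rad, foot under 12 and origin under 15 mm high, origin on the mat (its frame: x -40 to 100, y within 130 mm); vial rack origin over 20 mm before the face (+x) and within 90 mm sideways in the screen's frame (value of joint strut above 1.3 rad and angle between screen's own z axis and vertical between 0.22 and 0.48 rad and height (world z) of screen below 0.015 m and height (world z) of strut_foot below 0.012 m and x of screen in the frame of mat between -0.04 and 0.1 m and y of screen in the frame of mat between -0.13 and 0.13 m and x of vial_rack in the frame of screen above 0.02 m and y of vial_rack in the frame of screen between -0.09 and 0.09 m and contact force between screen and mat above 0.5 N and linear speed of screen below 0.02 m/s and angular speed of screen below 0.1 rad/s); the robot touches nothing.
It fails at once if the vial rack is tipped over or moved by more than 30 mm (angle between vial_rack's own z axis and vertical above 0.4 rad or distance of vial_rack from where it was at the start of the episode above 0.03 m).
It also fails if it takes over 58 s, if anything falls off the work surface, if the arm or the gripper's body presses on something with over 40 N, if the wrist force passes 120 N, or if a joint passes its speed limit or range.

### The arm

A 7-joint arm with a two-finger parallel gripper is mounted at the origin on the work surface. World frame = base frame: x ahead of the robot, y to its left, z up, the work surface at z = 0. Lengths are in m, angles in rad, forces in N, time in s.
With the tool pointing down it reaches from about 0.425 to 0.875 m from the base axis. Payload 4.7 kg.
Tool frame: the origin (TCP) lies on the centre line of the jaws, within the pads' length; the fingertips stand 8 mm ahead of it and the grasp point (between the pads) lies 11 mm behind it; z points along the fingers, y is the direction in which the jaws open and shut (so a half turn about z gives the same grasp; the last joint's range is limited). The gripper opens to 87 mm and grips with 3 to 60 N. Pads are 19 mm wide; open, the fingers measure 117 mm over their backs; the gripper's body (75 mm by 190 mm) begins 51 mm behind the grasp point.
Start: joints at [1.36, 0.321, -0.07, 1.45, 0.023, 1.371, -0.057], TCP at [0.145, -0.634, 0.231] pointing down, gripper open.
Joint ranges: [-2.86, 2.86], [-0.3, 2.09], [-1.38, 1.24], [0.06, 2.45], [-1.56, 4.7], [0.09, 2.05], [-2.69, 2.69]. Speed limits (rad/s): [2.57, 2.57, 3.14, 3.14, 3.14, 3.14, 3.14].

### API

Orientations are given as a rotation vector (axis times angle).
In Python, from bench import status, optics, order gives the robot as it stands.
- The arm moves only by the tool step_arm, never from a script. Its argument "rows" is a list of rows, each a list of 3 entries, a list of its own where there are three numbers: the turn, a rotation vector about the tool's x, y, z in degrees, then the shift along the tool's x, y, z in mm, then the finger opening in mm, from 0 to 87. A call has 1 to 12 rows; each row shifts and turns the pose as measured when the row begins, along the tool's axes as they then stand; what a row does not reach is not made up. A row lasts 1/12 s, in which the tool goes at most 41.7 mm and 7.16 degrees, less where a joint would pass 70% of its speed; a pose out of reach is approached as far as the arm can. A call is refused whole if a number of a shift passes 41.7 or a number of a turn 7.16, either way. A call with a gripper value outside its range is refused whole. The fingers move at their own pace and stop on an object; "grip_force" is the grip in N (left out, the last holds). Time passes only in rows, so rows that do not move let the fingers close. It gives the time, the measured TCP pose, the force and the opening at its end, in the units of the state.
- status.get_state(): the state, without advancing time (a new reading comes with each control period).
- optics.get_image(name): name is "side" or "top"; returns a dict with "frame" (384x512x3 uint8, red, green, blue), "range_z" (384x512 float32, m along the optical axis (not along the pixel's ray), 0 where there is no reading), "K" (3x3 intrinsics, pixels), "R" (3x3) and "t" (3): a world point X has camera coordinates R X + t. Camera axes: x right, y down, z forward; pixel columns grow to the right and rows downward; lengths in m; the calibration is good to about 2 mm. A picture is of the moment at which its call begins.
- order.close_job(): hands the job in, once; it reports no verdict.
The state is a dict: "time": time; "joint_positions": joint angles; "qd": joint speeds; "joint_torque": joint torques, N m; "position": TCP position; "tool_rot": TCP orientation; "ft_force": force on the tool from outside, world axes, zero at the start; "torque": the same for the moment, N m; "grip_width": opening from 0.0 (shut) to 1.0 (fully open).
Only numpy, scipy, OpenCV 4.12 (cv2) and the standard library are available. Lean on these libraries where they do the work, as an engineer would, in place of code of your own. Each camera call takes 0.05 s, during which the arm holds its last target.

## Working session

There is one attempt and no reset: what is moved stays moved. The work goes in short steps, Python scripts to look and compute and a tool call to move; the robot and the scene stay as the last step left them, time stands still between calls to the robot, and variables do not carry over. Pictures are saved under pics/ and viewed, and the job is handed in when it is done.

Besides the shell and the picture viewer there is one more tool, called after "Emit:" as name(argument=value, ...) on one line, values as JSON. step_arm: Moves the arm, as the interface text tells. Its arguments: {"type":"object","properties":{"rows":{"type":"array"},"grip_force":{"type":"number"}},"required":["rows"]}

```bash
ls; mkdir -p pics; python3 - <<'E'
from bench import status, optics
import cv2,numpy as np
s=status.get_state();print(s)
for n in ("side","top"):
    d=optics.get_image(n);cv2.imwrite(f"pics/{n}0.png",d["frame"][:,:,::-1]);np.savez(f"pics/{n}0.npz",**d)
    print(n,d["K"].tolist(),d["R"].round(3).tolist(),d["t"].round(3).tolist())
E
```

```text
pics
{'time': 0.0, 'joint_positions': array([ 1.3600727 ,  0.32182766, -0.07008664,  1.45169281,  0.02260677,
        1.37078585, -0.05691577]), 'qd': array([ 0.00127288,  0.00075403,  0.00053214, -0.00065809, -0.0002678 ,
       -0.00121144,  0.00033376]), 'joint_torque': array([ 5.84190111e-04, -4.91289711e+01, -4.03626384e-01, -3.12526560e+01,
       -6.39874907e-02,  4.38158121e-02,  1.78639871e-04]), 'position': array([ 0.14473686, -0.63312291,  0.22944955]), 'tool_rot': array([-3.11987320e+00, -3.52224346e-01,  5.02260216e-04]), 'ft_force': array([ 0.02289278, -0.91689475,  0.26055185]), 'torque': array([ 0.00922438, -0.02842074,  0.03009087]), 'grip_width': 0.9988697501605818}
side [[444.23705652559653, 0.0, 256.15047550200933], [0.0, 444.23705652559653, 191.97463951287045], [0.0, 0.0, 1.0]] [[-0.673, -0.74, 0.015], [-0.533, 0.47, -0.704], [0.514, -0.481, -0.71]] [0.352, 0.328, 1.12]
top [[410.1385241051774, 0.0, 260.95149790231056], [0.0, 410.1385241051774, 191.11175737155315], [0.0, 0.0, 1.0]] [[0.011, -1.0, 0.01], [-0.994, -0.012, -0.11], [0.11, -0.009, -0.994]] [0.014, 0.512, 1.124]
```

View pics/side0.png

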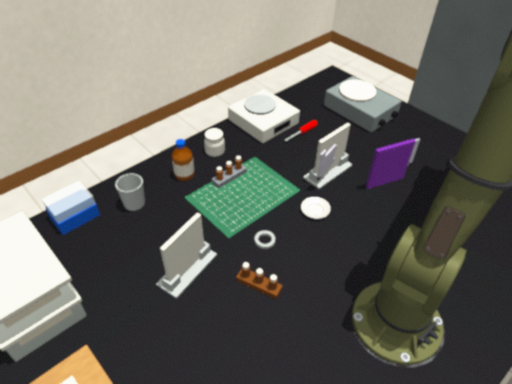

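View pics/top0.png

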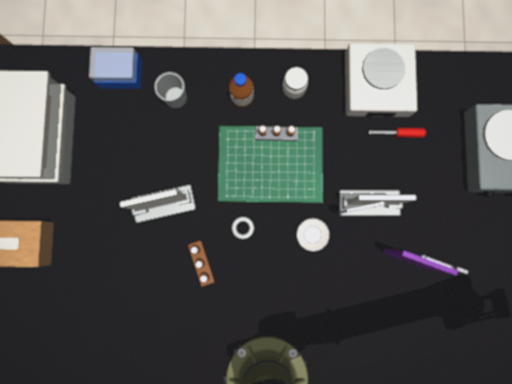

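The side view shows white panels at (185,250) and (332,155), a purple one at (392,165), the mat at (243,195) and the grey rack at (229,173). There is a brown look-alike rack at (260,280). In the top view the panels are at (160,203) and (378,200), so I'm cropping closer on both.

```bash
python3 - <<'E'
import cv2,numpy as np
s=cv2.imread("pics/side0.png");t=cv2.imread("pics/top0.png")
def c(im,x,y,w,h):return cv2.resize(im[y:y+h,x:x+w],(390,290),interpolation=cv2.INTER_CUBIC)
a=np.vstack([np.hstack([c(s,145,205,94,70+20),c(s,290,110,94,90)]),np.hstack([c(t,110,170,100,74),c(t,330,170,100,74)])])
cv2.imwrite("pics/crop0.png",a)
E
```

```text
(no output)
```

View pics/crop0.png

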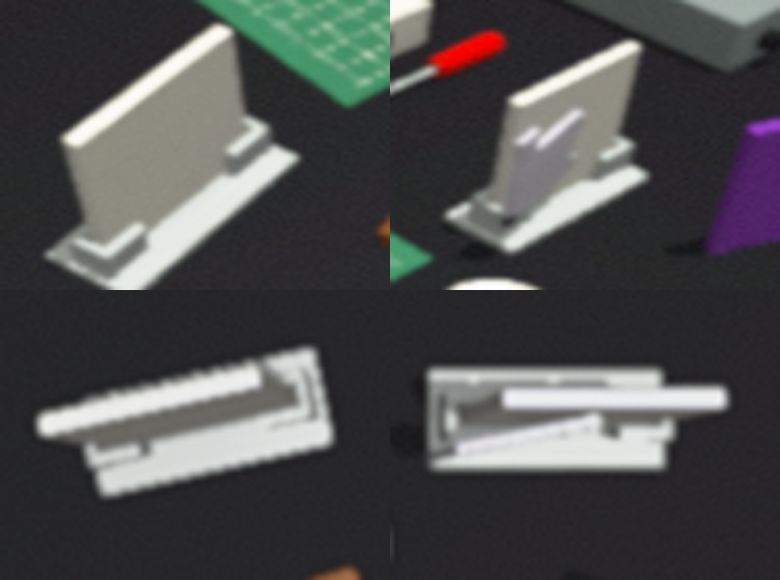

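The listed screen is the right-hand panel, at top (378,200) and side (332,155): the crop shows the grey plate on its back, with an ear and slightly swung out. The left panel at top (160,203) is bare and the purple one is excluded. Next I'm measuring.

```bash
cat > h.py <<'E'
import numpy as np,cv2
from scipy.spatial.transform import Rotation as Ro
from bench import status, optics
def cloud(d):
    K,R,t=d["K"],d["R"],d["t"];z=d["range_z"].astype(float)
    v,u=np.mgrid[:z.shape[0],:z.shape[1]]
    c=np.stack([(u-K[0,2])/K[0,0]*z,(v-K[1,2])/K[1,1]*z,z],-1)
    P=(c-t)@R; P[z<=0]=np.nan
    return P
def proj(d,X):
    c=np.asarray(X)@d["R"].T+d["t"]; return (c@d["K"].T)[...,:2]/c[...,2:]
def pose():
    s=status.get_state();return np.array(s["position"]),Ro.from_rotvec(s["tool_rot"]),s
def to(p,Rt):
    """shift (tool axes, mm) and turn (deg, tool) to reach p,Rt"""
    q,R,s=pose();print("t",round(s["time"],2),"pos",q.round(4),"grip",round(s["grip_width"]*87,1),"F",s["ft_force"].round(1))
    print("axes x,y,z:",R.as_matrix().T.round(3).tolist())
    print("shift mm",(R.inv().apply(np.array(p)-q)*1000).round(1),"turn deg",np.degrees((R.inv()*Rt).as_rotvec()).round(2))
E
python3 - <<'E'
from h import *
T=dict(np.load("pics/top0.npz"));S=dict(np.load("pics/side0.npz"))
for n,d,boxs in (("top",T,{}),("side",S,{})):
    P=cloud(d);f=d["frame"].astype(int);r,g,b=f[...,0],f[...,1],f[...,2]
    m=(g>r+25)&(g>b+10)&(abs(P[...,2])<.02)
    X=P[m];print(n,"mat z",np.median(X[:,2]).round(4),cv2.minAreaRect((X[:,:2]*1000).astype(np.float32)))
    # screen region
    for nm,c in (("rack",None),("scr",None)):
        pass
    m=(P[...,0]>.35)&(P[...,0]<.6)&(P[...,1]>-.42)&(P[...,1]<-.12)&(P[...,2]>.06)&(P[...,2]<.2)
    X=P[m];print("scr pts",len(X),np.nanmin(X,0).round(3),np.nanmax(X,0).round(3))
    for z0 in np.arange(.06,.19,.01):
        Y=X[(X[:,2]>z0)&(X[:,2]<z0+.01)]
        if len(Y)>5: print(round(z0,2),len(Y),"x",np.percentile(Y[:,0],[2,50,98]).round(4),"y",np.percentile(Y[:,1],[2,50,98]).round(4))
    m=(r<140)&(abs(r-g)<25)&(abs(b-g)<25)&(P[...,2]>.012)&(P[...,2]<.026)&(P[...,0]>.55)&(P[...,0]<.8)&(abs(P[...,1])<.2)
    X=P[m];print("rack",len(X));
    if len(X)>5: print(cv2.minAreaRect((X[:,:2]*1000).astype(np.float32)),np.median(X[:,2]))
E
```

```text
top mat z 0.002 ((595.2875366210938, -5.2948760986328125), (305.0352478027344, 225.25482177734375), 89.85546112060547)
scr pts 625 [ 0.35  -0.358  0.061] [ 0.489 -0.192  0.171]
0.06 16 x [0.3508 0.4781 0.4829] y [-0.33   -0.2743 -0.1925]
0.07 51 x [0.3529 0.4782 0.4855] y [-0.3566 -0.2725 -0.1934]
0.08 11 x [0.3507 0.452  0.4868] y [-0.3309 -0.2209 -0.193 ]
0.09 11 x [0.3516 0.4781 0.4881] y [-0.3457 -0.2207 -0.1989]
0.1 60 x [0.3715 0.4782 0.4845] y [-0.3552 -0.2771 -0.1946]
0.11 11 x [0.3517 0.4771 0.4863] y [-0.329  -0.221  -0.1929]
0.12 73 x [0.3952 0.4659 0.4846] y [-0.3144 -0.257  -0.2051]
0.13 63 x [0.4515 0.4782 0.4792] y [-0.3546 -0.2789 -0.193 ]
0.14 13 x [0.3503 0.4508 0.4884] y [-0.3308 -0.2208 -0.1934]
0.15 39 x [0.3509 0.4555 0.484 ] y [-0.3464 -0.2142 -0.1938]
0.16 258 x [0.4777 0.4829 0.4886] y [-0.3553 -0.2884 -0.2226]
0.17 19 x [0.4802 0.4824 0.488 ] y [-0.3504 -0.2873 -0.2207]
rack 176
((725.783447265625, 4.673576354980469), (136.68870544433594, 208.7893524169922), 2.915874481201172) 0.021296398506512073
side mat z 0.0067 ((596.8751831054688, -8.778228759765625), (
[... 278 characters left out ...]
3555 -0.2651 -0.1952]
0.09 69 x [0.3523 0.4659 0.49  ] y [-0.3581 -0.2546 -0.1941]
0.1 73 x [0.4487 0.4683 0.4869] y [-0.3587 -0.2643 -0.1958]
0.11 73 x [0.3534 0.4763 0.4864] y [-0.3557 -0.2668 -0.1963]
0.12 94 x [0.4356 0.4766 0.4863] y [-0.3572 -0.2648 -0.1941]
0.13 103 x [0.3533 0.4783 0.486 ] y [-0.3554 -0.2687 -0.1952]
0.14 92 x [0.4307 0.4785 0.4867] y [-0.3575 -0.2721 -0.1955]
0.15 88 x [0.3535 0.478  0.4861] y [-0.3527 -0.2663 -0.1983]
0.16 88 x [0.353  0.4792 0.4906] y [-0.3574 -0.2832 -0.2227]
0.17 104 x [0.4766 0.4834 0.4894] y [-0.3584 -0.2891 -0.2245]
rack 176
((729.260009765625, 7.156822204589844), (208.11056518554688, 140.294677734375), 89.80288696289062) 0.020389448619325908
```

```bash
cat >> h.py <<'E'
def plane(X,tol=.004,n=500,seed=0):
    g=np.random.default_rng(seed);best=None
    for _ in range(n):
        a,b,c=X[g.choice(len(X),3,replace=False)];nn=np.cross(b-a,c-a);l=np.linalg.norm(nn)
        if l<1e-7: continue
        nn/=l;m=abs((X-a)@nn)<tol
        if best is None or m.sum()>best.sum():best=m
    c=X[best].mean(0);v=np.linalg.svd(X[best]-c)[2];return c,v[2]*np.sign(v[2][0]),best
E
python3 - <<'E'
from h import *
S=dict(np.load("pics/side0.npz"));T=dict(np.load("pics/top0.npz"))
P=cloud(S)
m=(P[...,0]>.41)&(P[...,0]<.52)&(P[...,1]>-.37)&(P[...,1]<-.18)&(P[...,2]>.05)&(P[...,2]<.172)
X=P[m]
c,n,b=plane(X);print("plane1",len(X),b.sum(),c.round(4),n.round(4),"yaw",np.degrees(np.arctan2(n[1],n[0])).round(1),"lean",np.degrees(np.arcsin(n[2])).round(1))
print("x at z=.01,.168:",[(c[0]-(n[2]*(z-c[2])+n[1]*(-.289-c[1]))/n[0]).round(4) for z in (.01,.168)])
Y=X[~b];Y=Y[(Y-c)@n<-.004]
c2,n2,b2=plane(Y,.003);print("plane2",len(Y),b2.sum(),c2.round(4),n2.round(4),"yaw",np.degrees(np.arctan2(n2[1],n2[0])).round(1),Y[b2].min(0).round(3),Y[b2].max(0).round(3))
for nm,D in (("top",T),("side",S)):
    P=cloud(D)
    m=(abs(P[...,1])<.1)&(P[...,0]>.64)&(P[...,0]<.72)&(P[...,2]>.012)&(P[...,2]<.09)
    X=P[m];print(nm,"rack",len(X),X.min(0).round(3),X.max(0).round(3));h=X[X[:,2]<.024]
    print(np.percentile(h,[2,50,98],axis=0).round(3).tolist());h=X[X[:,2]>.06];print("caps",np.median(h,0).round(3),len(h),np.percentile(h,[3,97],axis=0).round(3).tolist())
    m=(P[...,0]>.38)&(P[...,0]<.56)&(P[...,1]>-.42)&(P[...,1]<-.15)&(P[...,2]>.0045)&(P[...,2]<.05)&(D["frame"].min(-1)>150)
    X=P[m];print("stand",np.percentile(X,[2,98],axis=0).round(3).tolist(),cv2.minAreaRect((X[:,:2]*1000).astype(np.float32)))
# top-edge of screen in top view
P=cloud(T);m=(abs(P[...,2]-.168)<.008)&(P[...,0]>.46)&(P[...,0]<.5)&(P[...,1]>-.38)&(P[...,1]<-.2)
print(cv2.minAreaRect((P[m][:,:2]*1000).astype(np.float32)),P[m].mean(0))
E
```

```text
plane1 951 553 [ 0.467  -0.2745  0.1071] [ 0.9784  0.206  -0.0185] yaw 11.9 lean -1.1
x at z=.01,.168: [np.float64(0.4682), np.float64(0.4712)]
plane2 45 44 [ 0.4789 -0.3552  0.1263] [ 0.9874  0.1576 -0.0111] yaw 9.1 [ 0.477 -0.364  0.051] [ 0.481 -0.341  0.171]
top rack 552 [ 0.661 -0.08   0.012] [0.699 0.039 0.073]
[[0.662, -0.079, 0.014], [0.673, -0.019, 0.021], [0.698, 0.038, 0.024]]
caps [ 0.679 -0.021  0.067] 94 [[0.672, -0.067, 0.061], [0.687, 0.025, 0.072]]
stand [[0.386, -0.371, 0.005], [0.518, -0.152, 0.042]] ((472.2491455078125, -254.7717742919922), (116.1543960571289, 253.95774841308594), 19.40102767944336)
side rack 517 [ 0.645 -0.085  0.012] [0.701 0.071 0.076]
[[0.658, -0.081, 0.012], [0.665, -0.01, 0.018], [0.698, 0.038, 0.024]]
caps [ 0.678 -0.02   0.068] 104 [[0.671, -0.069, 0.061], [0.688, 0.026, 0.075]]
stand [[0.384, -0.37, 0.007], [0.514, -0.152, 0.046]] ((469.9884948730469, -248.79095458984375), (115.65098571777344, 237.5341339111328), 19.2780704498291)
((483.1231384277344, -289.0496520996094), (10.262937545776367, 137.92140197753906), 0.6550074815750122) [ 0.48310143 -0.28860809  0.16650902]
```

```bash
python3 - <<'E'
from h import *
S=dict(np.load("pics/side0.npz"));P=cloud(S)
m=(P[...,0]>.45)&(P[...,0]<.50)&(P[...,1]>-.350)&(P[...,1]<-.30)&(P[...,2]>.05)&(P[...,2]<.165)
X=P[m];c,n,b=plane(X,.003);print("back",len(X),b.sum(),c.round(4),n.round(4),"yaw",np.degrees(np.arctan2(n[1],n[0])).round(1),"lean",np.degrees(np.arcsin(n[2])).round(1))
print("back x at y-.289 z=.01,.168:",[(c[0]-(n[2]*(z-c[2])+n[1]*(-.289-c[1]))/n[0]).round(4) for z in (.01,.168)])
m=(P[...,0]>.41)&(P[...,0]<.473)&(P[...,1]>-.29)&(P[...,1]<-.18)&(P[...,2]>.055)&(P[...,2]<.16)
X=P[m];c,n,b=plane(X,.003);print("strut",len(X),b.sum(),c.round(4),n.round(4),"yaw",np.degrees(np.arctan2(n[1],n[0])).round(1),X[b].min(0).round(3),X[b].max(0).round(3))
E
```

```text
back 211 204 [ 0.4793 -0.327   0.1094] [0.9999 0.0163 0.0017] yaw 0.9 lean 0.1
back x at y-.289 z=.01,.168: [np.float64(0.4788), np.float64(0.4785)]
strut 313 294 [ 0.4581 -0.2344  0.1033] [ 0.9773  0.2117 -0.0106] yaw 12.2 [ 0.448 -0.29   0.055] [ 0.473 -0.193  0.159]
```

Emit:
step_arm(rows=[[[0,0,-7],[0,0,-9],0],[[0,0,-7],[0,0,-9],0],[[0,0,-7],[0,0,-9],0],[[0,0,-7],[0,0,-9],0],[[0,0,-7],[0,0,-9],0],[[0,0,-7],[0,0,-9],0],[[0,0,-7],[0,0,-9],0],[[0,0,-7],[0,0,-9],0],[[0,0,-7],[0,0,-9],0],[[0,0,-7],[0,0,-9],0],[[0,0,-7],[0,0,-9],0]], grip_force=20)

```text
time: 1.02
position: [0.1438, -0.6295, 0.3219]
tool_rot: [-2.175, -2.242, -0.017]
ft_force: [0.4, -0.9, -0.3]
grip_width: 0.245
```

```bash
cat >> h.py <<'E'
TD=Ro.from_matrix(np.array([[0,1,0],[1,0,0],[0,0,-1]]).T)
E
python3 - <<'E'
from h import *
to([.515,-.202,.27],TD)
S=dict(np.load("pics/side0.npz"));P=cloud(S);f=S["frame"].astype(int)
m=(f[...,2]>f[...,1]+40)&(f[...,0]>f[...,1]+30)&(P[...,1]<-.3)&(P[...,2]<.4);print("purple",np.nanpercentile(P[m],[1,99],axis=0).round(3).tolist())
E
```

```text
t 1.02 pos [ 0.1438 -0.6295  0.3219] grip 21.3 F [ 0.4 -0.9 -0.3]
axes x,y,z: [[-0.03, 0.999, 0.021], [1.0, 0.03, -0.005], [-0.005, 0.02, -1.0]]
shift mm [414.9 384.3  58.7] turn deg [-0.29 -1.18  1.74]
purple [[0.298, -0.526, 0.003], [0.392, -0.328, 0.166]]
```

Emit:
step_arm(rows=[[[0,0,1],[30,34,0],0],[[0,0,0.5],[34,34,0],0],[[0,0,0],[36,34,0],0],[[0,0,0],[36,34,0],0],[[0,0,0],[36,34,0],0],[[0,0,0],[36,34,0],0],[[0,0,0],[36,34,0],0],[[0,0,0],[36,34,0],0],[[0,0,0],[36,34,0],0],[[0,0,0],[36,34,0],0],[[0,0,0],[30,30,0],0],[[0,0,0],[20,10,0],0]])

```text
time: 2.02
position: [0.4718, -0.2737, 0.3208]
tool_rot: [-2.213, -2.194, -0.01]
ft_force: [-1.2, 0.4, 0.1]
grip_width: 0.004
```

```bash
python3 - <<'E'
from h import *
to([.515,-.202,.21],TD)
E
```

```text
t 2.02 pos [ 0.4718 -0.2737  0.3208] grip 0.4 F [-1.2  0.4  0.1]
axes x,y,z: [[0.009, 1.0, 0.022], [1.0, -0.008, -0.013], [-0.013, 0.022, -1.0]]
shift mm [ 69.6  44.  111.8] turn deg [-0.75 -1.27 -0.49]
```

Emit:
step_arm(rows=[[[0,-1,-0.5],[25,16,10],0],[[-0.7,-0.3,0],[25,15,20],0],[[0,0,0],[16,10,25],0],[[0,0,0],[8,5,25],0],[[0,0,0],[0,0,25],0],[[0,0,0],[0,0,5],0]])

```text
time: 2.52
position: [0.5245, -0.1854, 0.2084]
tool_rot: [2.2, 2.237, 0.005]
ft_force: [0.4, 0.6, -1.1]
grip_width: 0.006
```

```bash
python3 - <<'E'
from h import *
to([.515,-.202,.123],TD)
for n in ("side","top"):
    d=optics.get_image(n);P=d["frame"][:,:,::-1]
    c=P[90:240,260:460] if n=="side" else P[140:290,290:490]
    cv2.imwrite(f"pics/{n}1.png",cv2.resize(c,(600,450),interpolation=cv2.INTER_CUBIC))
E
```

```text
t 2.52 pos [ 0.5245 -0.1854  0.2084] grip 0.5 F [ 0.4  0.6 -1.1]
axes x,y,z: [[-0.016, 1.0, -0.001], [1.0, 0.016, 0.005], [0.005, -0.001, -1.0]]
shift mm [-16.4 -10.3  85.3] turn deg [0.31 0.03 0.94]
```

View pics/side1.png

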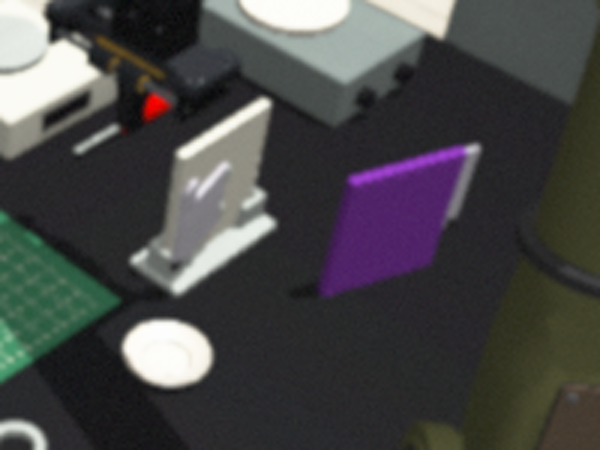

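View pics/top1.png

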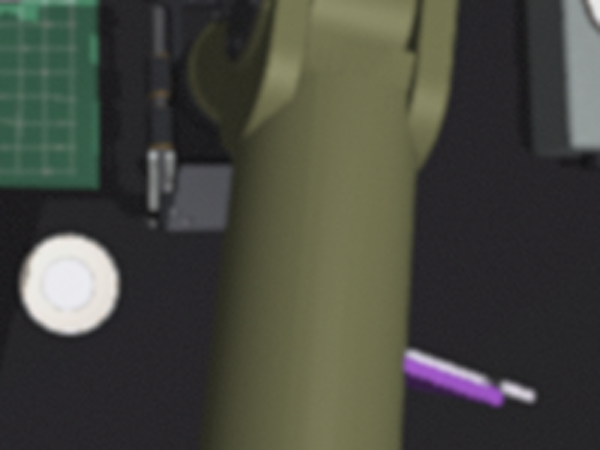

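Emit:
step_arm(rows=[[[0,0,0.9],[-10,-5,10],0],[[0,0,0],[-6,-4,10],0],[[0,0,0],[-2,0,15],0],[[0,0,0],[0,0,10],0],[[0,0,0],[0,0,0],0],[[0,0,0],[0,0,0],0]])

```text
time: 3.12
position: [0.5172, -0.2149, 0.169]
tool_rot: [2.223, 2.195, 0.008]
ft_force: [0.5, 0.4, -0.7]
grip_width: 0.004
```

```bash
python3 - <<'E'
from h import *
to([.515,-.202,.123],TD)
E
```

```text
t 3.12 pos [ 0.5172 -0.2149  0.169 ] grip 0.4 F [ 0.5  0.4 -0.7]
axes x,y,z: [[0.013, 1.0, -0.008], [1.0, -0.013, 0.016], [0.016, -0.009, -1.0]]
shift mm [13.3 -3.1 45.9] turn deg [ 0.93  0.49 -0.74]
```

Emit:
step_arm(rows=[[[0.9,0.5,-0.7],[6,-1,10],0],[[0,0,0],[5,-1,12],0],[[0,0,0],[0,0,10],0],[[0,0,0],[0,0,5],0],[[0,0,0],[0,0,0],0],[[0,0,0],[0,0,0],0]])

```text
time: 3.62
position: [0.5161, -0.2028, 0.1295]
tool_rot: [2.22, 2.223, 0.001]
ft_force: [0.4, -0.4, 0.7]
grip_width: 0.005
```

```bash
python3 - <<'E'
from h import *
to([.515,-.202,.123],TD)
E
```

```text
t 3.62 pos [ 0.5161 -0.2028  0.1295] grip 0.4 F [ 0.4 -0.4  0.7]
axes x,y,z: [[-0.001, 1.0, 0.0], [1.0, 0.001, 0.001], [0.001, 0.0, -1.0]]
shift mm [ 0.8 -1.1  6.5] turn deg [ 0.04 -0.03  0.06]
```

Emit:
step_arm(rows=[[[0,0,0],[0,-5,5],0],[[0,0,0],[0,-6,0],0],[[0,0,0],[0,-6,0],0],[[0,0,0],[0,-6,0],0],[[0,0,0],[0,-6,0],0],[[0,0,0],[0,-6,0],0],[[0,0,0],[0,-6,0],0],[[0,0,0],[0,-4,0],0],[[0,0,0],[0,0,0],0],[[0,0,0],[0,0,0],0]])

```text
time: 4.45
position: [0.466, -0.2038, 0.1256]
tool_rot: [2.219, 2.219, -0.0]
ft_force: [0.1, 0.0, -0.2]
grip_width: 0.006
```

```bash
cat > look.py <<'E'
from h import *
import sys
i=sys.argv[1];n=sys.argv[2];x,y,w,hh=map(int,sys.argv[3:7])
d=optics.get_image(n);np.savez(f"pics/{n}{i}.npz",**d)
cv2.imwrite(f"pics/{n}{i}.png",cv2.resize(d["frame"][y:y+hh,x:x+w,::-1],(600,int(600*hh/w)),interpolation=cv2.INTER_CUBIC))
E
python3 - <<'E'
from h import *
to([.449,-.205,.123],TD)
E
python3 look.py 2 side 260 90 200 150
```

```text
t 4.45 pos [ 0.466  -0.2038  0.1256] grip 0.5 F [ 0.1  0.  -0.2]
axes x,y,z: [[0.0, 1.0, -0.002], [1.0, -0.0, 0.002], [0.002, -0.002, -1.0]]
shift mm [ -1.2 -17.    2.6] turn deg [ 0.14  0.14 -0.01]
```

View pics/side2.png

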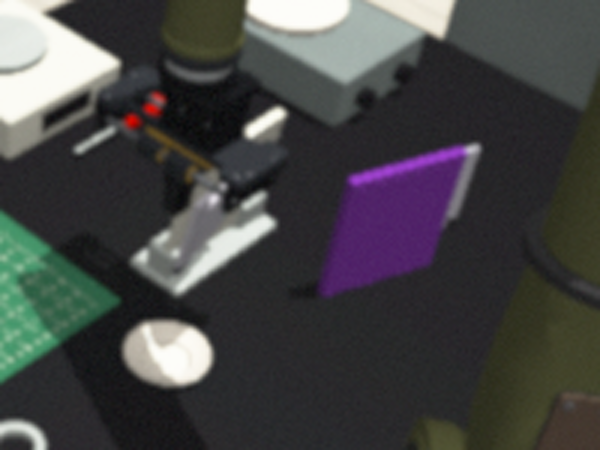

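Emit:
step_arm(rows=[[[0,0,0],[0,-5,0],0],[[0,0,0],[0,-6,0],0],[[0,0,0],[0,-6,0],0],[[0,0,0],[-2,-6,0],0],[[0,0,0],[-3,-6,0],0],[[0,0,0],[-3,-6,0],0],[[0,0,0],[0,0,0],0],[[0,0,0],[0,0,0],0]])

```text
time: 5.17
position: [0.43, -0.211, 0.1256]
tool_rot: [2.216, 2.219, 0.008]
ft_force: [2.6, 1.1, -1.3]
grip_width: 0.005
```

```bash

python3 - <<'E'
from h import *
to([.403,-.240,.123],TD)
E
python3 look.py 3 side 260 90 200 150
```

```text
t 5.17 pos [ 0.43   -0.211   0.1256] grip 0.4 F [ 2.6  1.1 -1.3]
axes x,y,z: [[-0.002, 1.0, -0.0], [1.0, 0.002, 0.007], [0.007, -0.0, -1.0]]
shift mm [-29.  -27.1   2.4] turn deg [0.42 0.03 0.1 ]
```

View pics/side3.png

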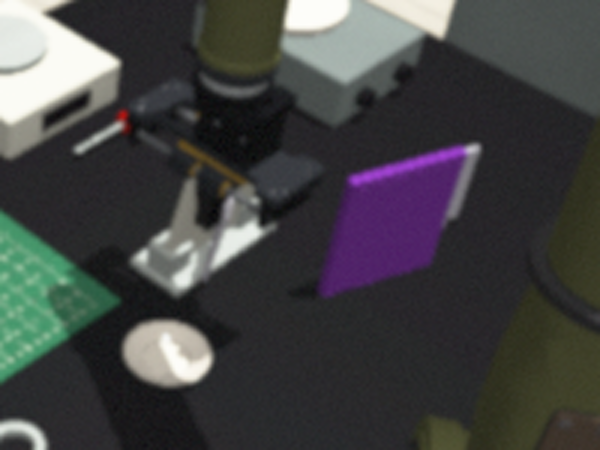

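Emit:
step_arm(rows=[[[0,0,0],[-4,-5,1],0],[[0,0,0],[-5,-5,0],0],[[0,0,0],[-5,-5,0],0],[[0,0,0],[-6,-5,0],0],[[0,0,0],[-6,-4,0],0],[[0,0,0],[-6,-3,0],0],[[0,0,0],[-6,-3,0],0],[[0,0,0],[-6,-2,0],0],[[0,0,0],[-6,-2,0],0],[[0,0,0],[0,0,0],0],[[0,0,0],[0,0,0],0]])

```text
time: 6.13
position: [0.391, -0.2653, 0.1228]
tool_rot: [-2.22, -2.222, -0.009]
ft_force: [1.3, 1.3, -1.0]
grip_width: 0.003
```

```bash

python3 - <<'E'
from h import *
to([.389,-.2765,.123],TD)
E
python3 look.py 4 side 260 90 200 150
```

```text
t 6.13 pos [ 0.391  -0.2653  0.1228] grip 0.3 F [ 1.3  1.3 -1. ]
axes x,y,z: [[-0.001, 1.0, 0.004], [1.0, 0.001, 0.004], [0.004, 0.004, -1.0]]
shift mm [-11.2  -2.   -0.3] turn deg [ 0.21 -0.24  0.04]
```

View pics/side4.png

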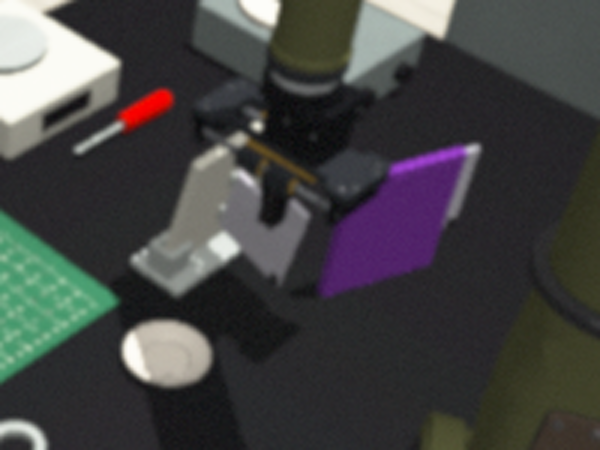

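Emit:
step_arm(rows=[[[0,0,0],[-4,-1,0],0],[[0,0,0],[-4,0,0],0],[[0,0,0],[-4,0,0],0],[[0,0,0],[-3,0,0],0]])

```text
time: 6.52
position: [0.3893, -0.2791, 0.1227]
tool_rot: [-2.214, -2.222, -0.008]
ft_force: [-2.2, 7.1, 2.6]
grip_width: 0.003
```

Emit:
step_arm(rows=[[[0,0,0],[-3,0,0],0],[[0,0,0],[-3,0,0],0]])

```text
time: 6.68
position: [0.3887, -0.2797, 0.1222]
tool_rot: [-2.205, -2.216, -0.014]
ft_force: [-1.5, 10.5, 5.4]
grip_width: 0.008
```

Emit:
step_arm(rows=[[[0,0,0],[-1,0,0],0],[[0,0,0],[-1,0,0],0],[[0,0,0],[-1,0,0],0],[[0,0,0],[6,0,0],0],[[0,0,0],[10,0,0],0],[[0,0,0],[10,0,0],0],[[0,0,0],[0,0,-15],0],[[0,0,0],[0,0,-25],0],[[0,0,0],[0,0,-25],0],[[0,0,0],[0,0,-20],0],[[0,0,0],[10,0,0],0],[[0,0,0],[0,0,0],0]])

```text
time: 7.68
position: [0.3881, -0.243, 0.2111]
tool_rot: [-2.202, -2.219, -0.009]
ft_force: [-0.1, 0.4, -0.5]
grip_width: 0.006
```

```bash

python3 look.py 5 side 260 90 200 150
python3 - <<'E'
from h import *
to([.389,-.2765,.123],TD)
S=dict(np.load("pics/side5.npz"));P=cloud(S)
m=(P[...,0]>.45)&(P[...,0]<.52)&(P[...,1]>-.372)&(P[...,1]<-.20)&(P[...,2]>.05)&(P[...,2]<.185)
X=P[m];c,n,b=plane(X,.003);print("back",len(X),b.sum(),c.round(4),n.round(4),"yaw",np.degrees(np.arctan2(n[1],n[0])).round(1),"lean",np.degrees(np.arcsin(n[2])).round(1),X[b].min(0),X[b].max(0))
m=(P[...,0]>.34)&(P[...,0]<.468)&(P[...,1]>-.33)&(P[...,1]<-.24)&(P[...,2]>.055)&(P[...,2]<.16)
X=P[m];c,n,b=plane(X,.003);n=n*np.sign(n[1]);print("strut",len(X),b.sum(),c.round(4),n.round(4),"yaw",np.degrees(np.arctan2(n[1],n[0])).round(1),X[b].min(0).round(3),X[b].max(0).round(3))
E
```

```text
t 7.73 pos [ 0.3881 -0.2443  0.2112] grip 0.6 F [-0.1  0.  -0.2]
axes x,y,z: [[-0.007, 1.0, 0.013], [1.0, 0.007, -0.006], [-0.006, 0.013, -1.0]]
shift mm [-33.4   1.2  87.8] turn deg [-0.35 -0.77  0.41]
back 662 461 [ 0.465  -0.2723  0.1185] [0.9907 0.0081 0.136 ] yaw 0.5 lean 7.8 [ 0.45587995 -0.36414115  0.05001793] [ 0.47593479 -0.22030462  0.17489856]
strut 774 470 [ 0.4105 -0.2916  0.0959] [-0.0088  1.     -0.0015] yaw 90.5 [ 0.355 -0.295  0.055] [ 0.467 -0.289  0.159]
```

View pics/side5.png

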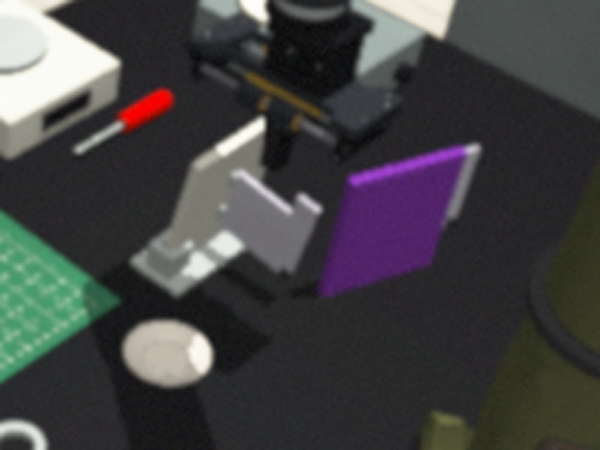

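```bash
cat >> h.py <<'E'
def scr(o,lean,yaw):
    return np.array(o),Ro.from_euler('z',yaw,degrees=True)*Ro.from_euler('y',-lean,degrees=True)
G=Ro.from_matrix(np.array([[0,1,0],[1,0,0],[0,0,-1]]).T)
def tool_for(o,lean,yaw,h=.135):
    o,R=scr(o,lean,yaw);return o+R.apply([0,0,h]),R*G
E
python3 - <<'E'
from h import *
o=[.486,-.293,.009]
p,R=tool_for(o,7.8,.5,.22);print(p);to(p,R)
p,R=tool_for(o,7.8,.5);print(p)
E
```

```text
[ 0.45614371 -0.29326055  0.22696452]
t 7.73 pos [ 0.3881 -0.2443  0.2112] grip 0.6 F [-0.1  0.  -0.2]
axes x,y,z: [[-0.007, 1.0, 0.013], [1.0, 0.007, -0.006], [-0.006, 0.013, -1.0]]
shift mm [-49.3  67.6 -16.8] turn deg [-8.15 -0.76 -0.14]
[ 0.4676791  -0.29315988  0.14275096]
```

Rising first, then moving over the screen with the jaws opened to 50 mm.

Emit:
step_arm(rows=[[[0,0,0],[0,0,-15],50],[[-2,-0.7,0],[-5,5,-15],50],[[-2,0,0],[-12,15,0],50],[[-2,0,0],[-12,17,0],50],[[-2,0,0],[-10,14,0],50],[[0,0,0],[-8,12,0],50],[[0,0,0],[0,0,0],50],[[0,0,0],[0,0,0],50]])

```text
time: 8.4
position: [0.4515, -0.2947, 0.2432]
tool_rot: [2.139, 2.153, 0.149]
ft_force: [0.6, -0.2, -1.0]
grip_width: 0.521
```

```bash
python3 - <<'E'
from h import *
o=[.486,-.293,.009]
p,R=tool_for(o,7.8,.5,.22);to(p,R)
E
python3 look.py 6 side 260 60 200 150
```

```text
t 8.4 pos [ 0.4515 -0.2947  0.2432] grip 45.3 F [ 0.6 -0.2 -1. ]
axes x,y,z: [[-0.006, 1.0, -0.004], [0.99, 0.006, 0.142], [0.142, -0.003, -0.99]]
shift mm [ 1.5  2.3 16.8] turn deg [ 0.34  0.24 -0.13]
```

View pics/side6.png

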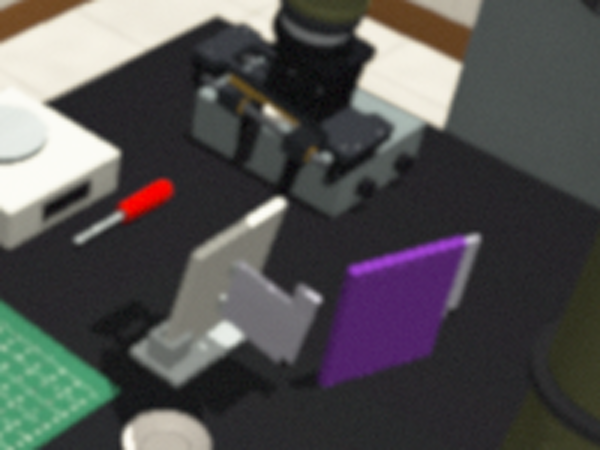

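```bash
python3 - <<'E'
from h import *
S=dict(np.load("pics/side6.npz"));P=cloud(S)
m=(P[...,0]>.44)&(P[...,0]<.50)&(P[...,1]>-.372)&(P[...,1]<-.20)&(P[...,2]>.05)&(P[...,2]<.16)
X=P[m];c,n,b=plane(X,.003);print("back",len(X),b.sum(),c.round(4),n.round(4),np.degrees(np.arctan2(n[1],n[0])).round(1),"lean",np.degrees(np.arcsin(n[2])).round(1),np.percentile(X[b],[1,99],axis=0).round(4).tolist())
m=(P[...,0]>.44)&(P[...,0]<.50)&(P[...,1]>-.38)&(P[...,1]<-.20)&(P[...,2]>.16)&(P[...,2]<.18)
X=P[m];d=(X-c)@n;k=(d>.002)&(d<.014);print("top",len(X),k.sum(),X[k].mean(0).round(4),np.percentile(X[k],[2,98],axis=0).round(4).tolist())
E
```

```text
back 626 437 [ 0.4659 -0.2815  0.1128] [0.9891 0.0076 0.1473] 0.4 lean 8.5 [[0.4579, -0.3613, 0.0526], [0.475, -0.2217, 0.1588]]
top 174 103 [ 0.4645 -0.288   0.1701] [[0.4598, -0.3574, 0.1623], [0.4694, -0.2229, 0.1742]]
```

Emit:
step_arm(rows=[[[0,0,0],[1,2,12],50],[[0,0,0],[0,0,15],50],[[0,0,0],[0,0,15],50],[[0,0,0],[0,0,15],50],[[0,0,0],[0,0,15],50],[[0,0,0],[0,0,10],50],[[0,0,0],[0,0,5],50],[[0,0,0],[0,0,0],50],[[0,0,0],[0,0,0],50]])

```text
time: 9.2
position: [0.4629, -0.2894, 0.1481]
tool_rot: [2.138, 2.158, 0.145]
ft_force: [0.3, -0.2, 0.3]
grip_width: 0.578
```

```bash
python3 - <<'E'
from h import *
o=[.486,-.293,.009]
p,R=tool_for(o,8.1,.5,.135);to(p,R)
E
python3 look.py 7 side 260 60 200 150
```

```text
t 9.2 pos [ 0.4629 -0.2894  0.1481] grip 50.3 F [ 0.3 -0.2  0.3]
axes x,y,z: [[-0.009, 1.0, -0.004], [0.99, 0.009, 0.138], [0.138, -0.003, -0.99]]
shift mm [-3.7  3.3  6. ] turn deg [-0.18  0.24  0.03]
```

View pics/side7.png

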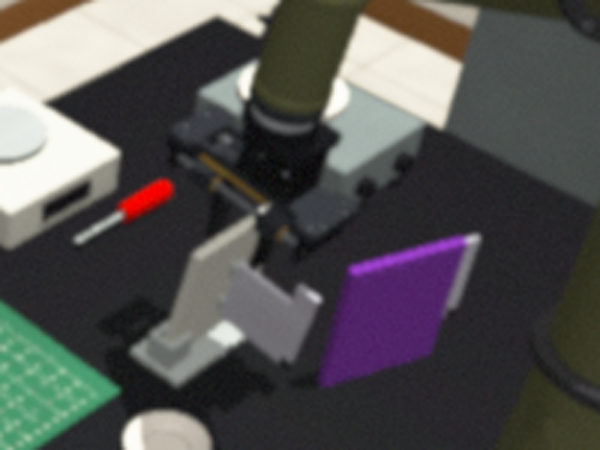

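Emit:
step_arm(rows=[[[0,0,0],[-2,2,4],50],[[0,0,0],[-1,1,1],40],[[0,0,0],[0,0,0],5],[[0,0,0],[0,0,0],5],[[0,0,0],[0,0,0],5],[[0,0,0],[0,0,0],5],[[0,0,0],[0,0,0],5],[[0,0,0],[0,0,0],5]], grip_force=35)

```text
time: 9.92
position: [0.4685, -0.2946, 0.1469]
tool_rot: [2.135, 2.152, 0.144]
ft_force: [-4.3, -0.4, 0.1]
grip_width: 0.134
```

```bash
python3 - <<'E'
from h import *
o=[.486,-.293,.009]
p,R=tool_for(o,0,.5,.135);to(p,R)
E
python3 look.py 8 side 260 60 200 150
```

```text
t 9.92 pos [ 0.4685 -0.2946  0.1469] grip 11.7 F [-4.3 -0.4  0.1]
axes x,y,z: [[-0.008, 1.0, -0.009], [0.99, 0.009, 0.142], [0.142, -0.008, -0.99]]
shift mm [ 1.5 16.9  5.3] turn deg [ 8.17  0.51 -0.03]
```

View pics/side8.png

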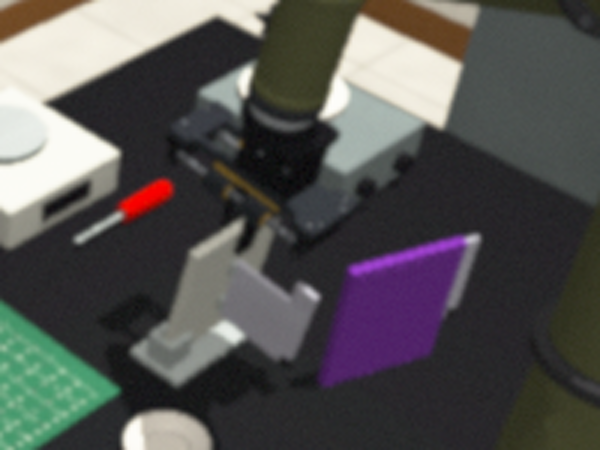

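Emit:
step_arm(rows=[[[1,0,0],[0,2.4,0],5],[[1,0,0],[0,2.4,0],5],[[1,0,0],[0,2.4,0],5],[[1,0,0],[0,2.4,0],5],[[1,0,0],[0,2.4,0],5],[[1,0,0],[0,2.4,0],5],[[1,0,0],[0,2.4,0],5],[[1,0,0],[0,2,0],5],[[0,0,0],[0,0,0],5],[[0,0,0],[0,0,0],5]])

```text
time: 10.8
position: [0.4893, -0.2947, 0.1473]
tool_rot: [-2.209, -2.228, 0.026]
ft_force: [-1.6, -0.3, 0.5]
grip_width: 0.138
```

```bash
python3 - <<'E'
from h import *
o=[.486,-.293,.009]
p,R=tool_for(o,0,.5,.139);to(p,R)
E
python3 look.py 9 side 260 60 200 150
```

```text
t 10.8 pos [ 0.4893 -0.2947  0.1473] grip 12.0 F [-1.6 -0.3  0.5]
axes x,y,z: [[-0.008, 1.0, -0.009], [1.0, 0.008, -0.015], [-0.015, -0.009, -1.0]]
shift mm [ 1.7 -3.3 -0.6] turn deg [-0.86  0.5  -0.02]
```

View pics/side9.png

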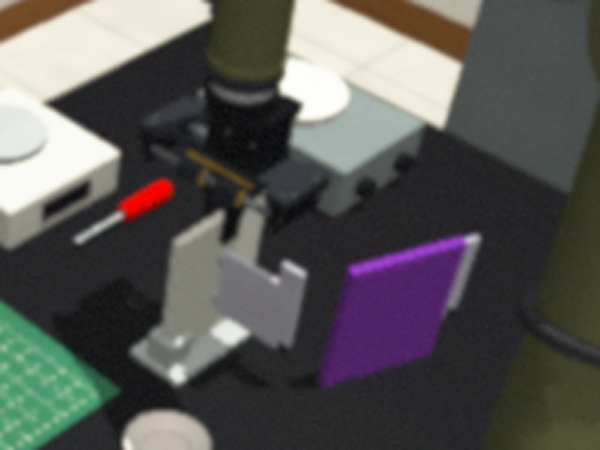

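Emit:
step_arm(rows=[[[-0.8,0,0],[0,-2,-2],5],[[0,0,0],[0,0,-5],5],[[0,0,0],[0,0,-8],5],[[0,0,0],[0,0,-8],5],[[0,0,0],[0,0,-8],5],[[0,0,0],[0,0,-8],5],[[0,0,0],[0,0,0],5]])

```text
time: 11.43
position: [0.4849, -0.2933, 0.1882]
tool_rot: [2.212, 2.226, -0.008]
ft_force: [0.7, -0.9, -3.2]
grip_width: 0.136
```

```bash
python3 - <<'E'
from h import *
o=[.486,-.293,.119]
p,R=tool_for(o,0,.0,.139);to(p,R)
E
python3 look.py 10 side 260 60 200 150
```

```text
t 11.43 pos [ 0.4849 -0.2933  0.1882] grip 11.8 F [ 0.7 -0.9 -3.2]
axes x,y,z: [[-0.006, 1.0, -0.006], [1.0, 0.006, -0.001], [-0.001, -0.006, -1.0]]
shift mm [ -0.2   1.1 -69.8] turn deg [-0.05  0.34  0.36]
```

View pics/side10.png

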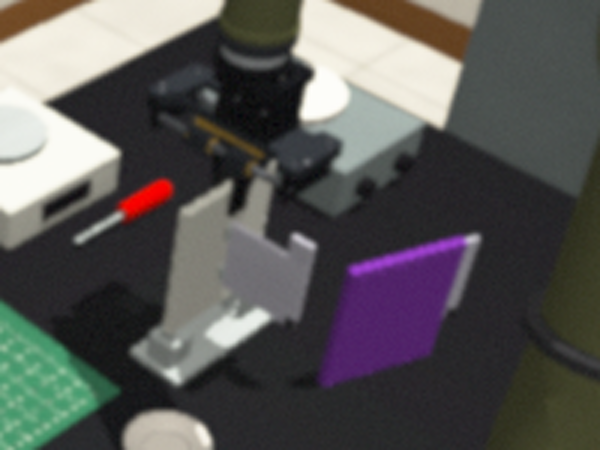

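Emit:
step_arm(rows=[[[0,0.3,0.3],[0,0,-12],5],[[0,0,0],[0,0,-15],5],[[0,0,0],[0,0,-15],5],[[0,0,0],[0,0,-15],5],[[0,0,0],[8,3,-10],5],[[0,0,0],[18,6,0],5],[[0,0,0],[25,7,0],5],[[0,0,0],[25,7,0],5],[[0,0,0],[25,7,0],5],[[0,0,0],[25,7,0],5],[[0,0,0],[20,5,0],5],[[0,0,0],[15,5,0],5]])

```text
time: 12.48
position: [0.5317, -0.126, 0.2551]
tool_rot: [-2.228, -2.209, 0.004]
ft_force: [1.2, -0.1, -3.9]
grip_width: 0.136
```

```bash
python3 - <<'E'
from h import *
o=[.614,-.015,.105]
p,R=tool_for(o,19.5,.0,.139);to(p,R)
E
```

```text
t 12.48 pos [ 0.5317 -0.126   0.2551] grip 11.8 F [ 1.2 -0.1 -3.9]
axes x,y,z: [[0.008, 1.0, 0.001], [1.0, -0.008, -0.005], [-0.005, 0.001, -1.0]]
shift mm [111.3  35.1  19. ] turn deg [-19.79   0.    -0.49]
```

Emit:
step_arm(rows=[[[-2,0,-0.2],[12,4,0],5],[[-2,0,0],[14,4,0],5],[[-2,0,0],[14,4,0],5],[[-2,0,0],[14,4,0],5],[[-2,0,0],[13,4,0],5],[[-2,0,0],[12,4,0],5],[[-2,0,0],[8,3,0],5],[[-2,0,0],[4,2,0],5],[[-2,0,0],[0,0,0],5],[[-1,0,0],[0,0,0],5],[[0,0,0],[0,0,0],5],[[0,0,0],[0,0,0],5]])

```text
time: 13.48
position: [0.5563, -0.0085, 0.253]
tool_rot: [2.031, 2.068, 0.349]
ft_force: [0.6, -0.4, -4.4]
grip_width: 0.136
```

```bash
python3 - <<'E'
from h import *
o=[.614,-.015,.055]
p,R=tool_for(o,19.5,.0,.139);to(p,R)
E
python3 look.py 11 side 160 60 200 150
```

```text
t 13.48 pos [ 0.5563 -0.0085  0.253 ] grip 11.9 F [ 0.6 -0.4 -4.4]
axes x,y,z: [[-0.019, 1.0, 0.008], [0.947, 0.016, 0.321], [0.321, 0.014, -0.947]]
shift mm [ -7.2 -10.9  67. ] turn deg [-0.78 -0.79  0.9 ]
```

View pics/side11.png

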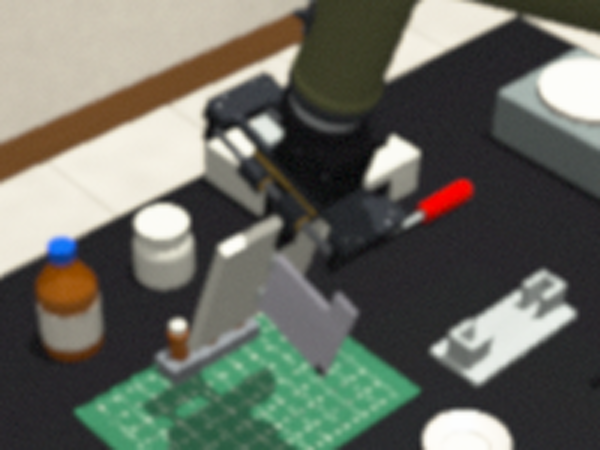

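Emit:
step_arm(rows=[[[-0.7,-0.7,0.8],[-2,-2,8],5],[[0,0,0],[-2,-2,9],5],[[0,0,0],[-2,-2,9],5],[[0,0,0],[-1,-2,9],5],[[0,0,0],[0,-2,9],5],[[0,0,0],[0,-1,9],5],[[0,0,0],[0,0,8],5],[[0,0,0],[0,0,0],5],[[0,0,0],[0,0,0],5]])

```text
time: 14.28
position: [0.5676, -0.0165, 0.1848]
tool_rot: [2.043, 2.044, 0.35]
ft_force: [-0.6, -0.8, -4.6]
grip_width: 0.133
```

```bash
python3 look.py 12 side 160 60 200 150
python3 - <<'E'
from h import *
o=[.614,-.015,.005]
p,R=tool_for(o,19.5,.0,.139);to(p,R)
S=dict(np.load("pics/side12.npz"));P=cloud(S)
m=(P[...,0]>.45)&(P[...,0]<.58)&(P[...,1]>-.012)&(P[...,1]<.06)&(P[...,2]>.06)&(P[...,2]<.19)
m=(P[...,0]>.5)&(P[...,0]<.65)&(P[...,1]>0.0)&(P[...,1]<.06)&(P[...,2]>.05)&(P[...,2]<.19)
X=P[m];c,n,b=plane(X,.003);print("back",len(X),b.sum(),c.round(4),n.round(4),np.degrees(np.arctan2(n[1],n[0])).round(1),"lean",np.degrees(np.arcsin(n[2])).round(1),np.percentile(X[b],[1,99],axis=0).round(4).tolist())
m=(P[...,0]>.45)&(P[...,0]<.56)&(P[...,1]>-.03)&(P[...,1]<.01)&(P[...,2]>.015)&(P[...,2]<.17)
X=P[m];c,n,b=plane(X,.003);print("strut",len(X),b.sum(),c.round(4),n.round(4),np.percentile(X[b],[1,99],axis=0).round(4).tolist())
E
```

```text
t 14.33 pos [ 0.5675 -0.0165  0.1848] grip 11.9 F [-0.8 -1.  -4.5]
axes x,y,z: [[-0.001, 1.0, 0.006], [0.945, -0.001, 0.327], [0.327, 0.006, -0.945]]
shift mm [  1.2 -15.8  46.1] turn deg [-0.43 -0.34 -0.06]
back 363 311 [0.5834 0.0312 0.1257] [ 0.9451 -0.0213  0.3262] -1.3 lean 19.0 [[0.5618, 0.0005, 0.0589], [0.6067, 0.0574, 0.1879]]
strut 507 468 [ 0.5149 -0.0119  0.1194] [ 0.0034 -0.9998 -0.018 ] [[0.4644, -0.0155, 0.0635], [0.5593, -0.009, 0.1652]]
```

View pics/side12.png

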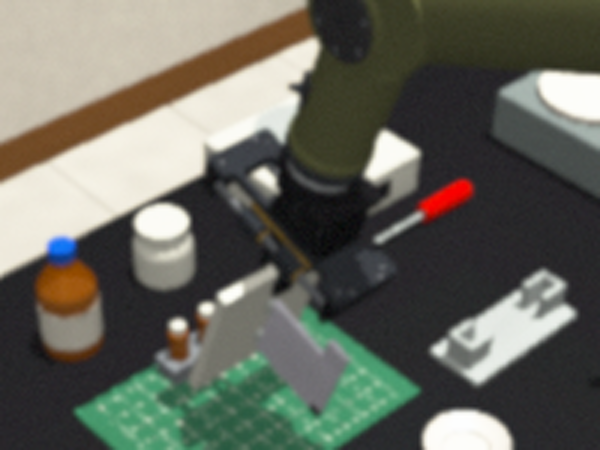

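Emit:
step_arm(rows=[[[-0.4,-0.3,0],[0,-2,6],5],[[0,0,0],[0,-2,6],5],[[0,0,0],[0,-2,6],5],[[0,0,0],[0,-2,6],5],[[0,0,0],[0,-2,6],5],[[0,0,0],[0,-2,5],5],[[0,0,0],[0,-1,3],5],[[0,0,0],[0,0,0],5],[[0,0,0],[0,0,0],5]])

```text
time: 15.08
position: [0.5685, -0.0165, 0.1416]
tool_rot: [2.036, 2.034, 0.352]
ft_force: [-0.6, 0.5, -3.9]
grip_width: 0.135
```

```bash
python3 - <<'E'
from h import *
o=[.614,-.015,.005]
p,R=tool_for(o,19.7,.0,.139);to(p,R)
E
```

```text
t 15.08 pos [ 0.5685 -0.0165  0.1416] grip 11.7 F [-0.6  0.5 -3.9]
axes x,y,z: [[0.001, 1.0, -0.0], [0.942, -0.001, 0.336], [0.336, -0.001, -0.942]]
shift mm [ 1.5 -3.2  4.9] turn deg [-0.07  0.03 -0.04]
```

Lowering slowly until contact.

Emit:
step_arm(rows=[[[0,0,0],[0,-0.7,2],5],[[0,0,0],[0,-0.7,2],5],[[0,0,0],[0,0,0],5]])

```text
time: 15.33
position: [0.5691, -0.0166, 0.1376]
tool_rot: [2.035, 2.033, 0.353]
ft_force: [0.3, 1.2, -4.8]
grip_width: 0.134
```

Emit:
step_arm(rows=[[[0,0,0],[0,-0.5,1],5],[[0,0,0],[0,-0.5,1],5],[[0,0,0],[0,0,0],5]])

```text
time: 15.58
position: [0.57, -0.0161, 0.1368]
tool_rot: [2.033, 2.032, 0.355]
ft_force: [-0.5, 0.8, -4.4]
grip_width: 0.135
```

Emit:
step_arm(rows=[[[0,0,0],[0,-1,1.5],5],[[0,0,0],[0,-1,1.5],5],[[0,0,0],[0,0,0],5]])

```text
time: 15.83
position: [0.5717, -0.0153, 0.1369]
tool_rot: [2.028, 2.03, 0.359]
ft_force: [0.2, 0.2, -5.6]
grip_width: 0.14
```

```bash
python3 look.py 13 side 160 60 200 150
python3 - <<'E'
from h import *
o=[.614,-.015,.005]
p,R=tool_for(o,19.7,.0,.139);to(p,R)
S=dict(np.load("pics/side13.npz"));P=cloud(S)
m=(P[...,0]>.45)&(P[...,0]<.575)&(P[...,1]>-.03)&(P[...,1]<.01)&(P[...,2]>.006)&(P[...,2]<.15)
X=P[m];c,n,b=plane(X,.003);print("strut",len(X),b.sum(),c.round(4),n.round(4),np.percentile(X[b],[1,99],axis=0).round(4).tolist())
m=(P[...,0]>.5)&(P[...,0]<.65)&(P[...,1]>0.0)&(P[...,1]<.06)&(P[...,2]>.015)&(P[...,2]<.15)
X=P[m];c,n,b=plane(X,.003);print("back",len(X),b.sum(),c.round(4),n.round(4),np.degrees(np.arctan2(n[1],n[0])).round(1),"lean",np.degrees(np.arcsin(n[2])).round(1),np.percentile(X[b],[1,99],axis=0).round(4).tolist())
print("back x at z=.005",c[0]-n[2]/n[0]*(.005-c[2]))
E
```

```text
t 15.88 pos [ 0.5718 -0.0153  0.1369] grip 11.6 F [ 0.5 -0.6 -3.7]
axes x,y,z: [[-0.0, 1.0, -0.002], [0.939, 0.001, 0.345], [0.345, -0.002, -0.939]]
shift mm [ 0.3 -4.8 -0.6] turn deg [0.49 0.09 0.05]
strut 687 491 [ 0.5258 -0.0113  0.0696] [ 0.0071 -1.     -0.0038] [[0.4675, -0.0146, 0.0066], [0.5744, -0.0088, 0.1396]]
back 329 280 [0.5861 0.0312 0.0851] [ 0.9396 -0.0182  0.3417] -1.1 lean 20.0 [[0.563, 0.0009, 0.0178], [0.6109, 0.0576, 0.149]]
back x at z=.005 0.6152655882600955
```

View pics/side13.png

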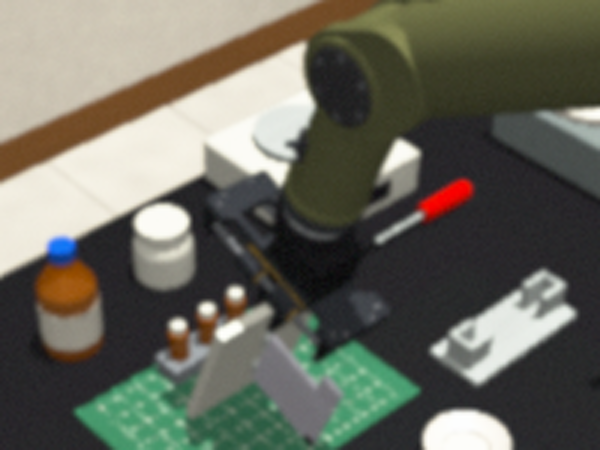

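Emit:
step_arm(rows=[[[0.3,0,0],[0,-2,1.5],5],[[0.2,0,0],[0,-2,1.5],5],[[0,0,0],[0,-1,1],5],[[0,0,0],[0,0,0],5]])

```text
time: 16.22
position: [0.5726, -0.0148, 0.1364]
tool_rot: [2.026, 2.03, 0.358]
ft_force: [-0.1, 0.1, -3.5]
grip_width: 0.135
```

```bash

python3 - <<'E'
from h import *
o=[.614,-.015,.005]
p,R=tool_for(o,19.7,.0,.139);to(p,R);s=status.get_state();print(s["torque"])
E
```

```text
t 16.22 pos [ 0.5726 -0.0148  0.1364] grip 11.7 F [-0.1  0.1 -3.5]
axes x,y,z: [[-0.001, 1.0, -0.004], [0.939, 0.002, 0.345], [0.345, -0.003, -0.939]]
shift mm [-0.2 -5.3 -1.4] turn deg [0.49 0.18 0.13]
[-0.0912122   0.62161471 -0.01211615]
```

Emit:
step_arm(rows=[[[0.3,0,0],[0,-4,3],5],[[0.2,0,0],[0,-3,3],5]])

```text
time: 16.38
position: [0.5742, -0.0143, 0.136]
tool_rot: [2.022, 2.027, 0.359]
ft_force: [-14.7, 0.1, 28.9]
grip_width: 0.136
```

```bash

python3 - <<'E'
from h import *
o=[.614,-.015,.005]
p,R=tool_for(o,19.7,.0,.139);to(p,R);s=status.get_state();print(s["torque"],s["qd"].round(3))
E
```

```text
t 16.38 pos [ 0.5742 -0.0143  0.136 ] grip 11.9 F [-14.7   0.1  28.9]
axes x,y,z: [[-0.001, 1.0, -0.006], [0.937, 0.003, 0.349], [0.349, -0.005, -0.937]]
shift mm [-0.7 -6.7 -2.3] turn deg [0.74 0.3  0.19]
[0.03125103 1.68598891 0.04305948] [-0.014  0.011 -0.005 -0.007  0.05  -0.035 -0.046]
```

Emit:
step_arm(rows=[[[0,0,0],[0,0,0],5],[[0,0,0],[0,0,0],5]])

```text
time: 16.55
position: [0.5753, -0.0144, 0.1375]
tool_rot: [2.02, 2.026, 0.36]
ft_force: [-0.0, 0.1, -4.3]
grip_width: 0.132
```

```bash
python3 look.py 14 side 160 60 200 150
python3 - <<'E'
from h import *
to([0,0,0],TD)
S=dict(np.load("pics/side14.npz"));P=cloud(S)
m=(P[...,0]>.45)&(P[...,0]<.575)&(P[...,1]>-.03)&(P[...,1]<.01)&(P[...,2]>.002)&(P[...,2]<.15)
X=P[m];c,n,b=plane(X,.003);print("strut",b.sum(),n.round(3),np.percentile(X[b],[0,1,99],axis=0).round(4).tolist())
m=(P[...,0]>.5)&(P[...,0]<.65)&(P[...,1]>0.0)&(P[...,1]<.06)&(P[...,2]>.015)&(P[...,2]<.15)
X=P[m];c,n,b=plane(X,.003);print("back",len(X),b.sum(),c.round(4),n.round(4),"lean",np.degrees(np.arcsin(n[2])).round(1),"back x at z=.005",c[0]-n[2]/n[0]*(.005-c[2]))
E
```

```text
t 16.6 pos [ 0.5749 -0.0145  0.137 ] grip 11.7 F [ 0.1  0.1 -3.7]
axes x,y,z: [[-0.001, 1.0, -0.007], [0.936, 0.004, 0.351], [0.351, -0.006, -0.936]]
shift mm [  16.1 -586.4  -73.4] turn deg [20.53  0.37  0.14]
strut 502 [ 0.004 -1.    -0.002] [[0.4509, -0.0141, 0.0021], [0.4644, -0.0137, 0.0033], [0.5742, -0.0079, 0.135]]
back 326 277 [0.5898 0.032  0.0865] [ 0.9375 -0.0173  0.3475] lean 20.3 back x at z=.005 0.6199830139501824
```

View pics/side14.png

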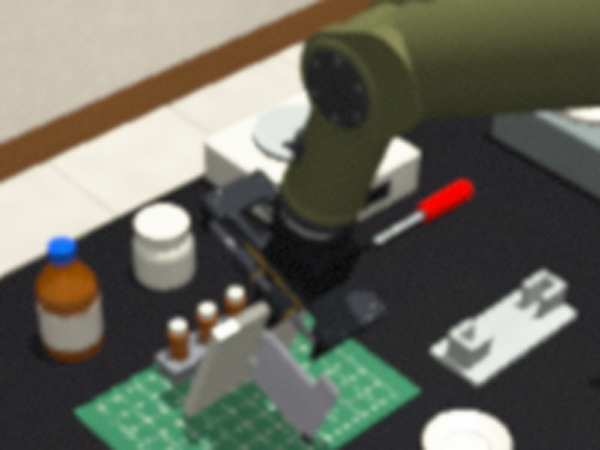

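Emit:
step_arm(rows=[[[0,0,0],[0,-0.5,0.5],8],[[0,0,0],[0,0,0],14],[[0,0,0],[0,0,0],20],[[0,0,0],[0,0,0],30],[[0,0,0],[0,0,0],40],[[0,0,0],[0,0,0],45],[[0,0,0],[0,0,0],45],[[0,0,0],[0,0,0],45]])

```text
time: 17.27
position: [0.5758, -0.0151, 0.136]
tool_rot: [2.021, 2.024, 0.363]
ft_force: [0.6, -0.8, -0.4]
grip_width: 0.485
```

```bash
python3 look.py 15 side 160 60 200 150
python3 - <<'E'
from h import *
to([0,0,0],TD)
S=dict(np.load("pics/side15.npz"));P=cloud(S)
m=(P[...,0]>.5)&(P[...,0]<.65)&(P[...,1]>0.0)&(P[...,1]<.06)&(P[...,2]>.015)&(P[...,2]<.15)
X=P[m];c,n,b=plane(X,.003);print("back",len(X),b.sum(),c.round(4),n.round(4),"lean",np.degrees(np.arcsin(n[2])).round(1),"back x at z=.005",c[0]-n[2]/n[0]*(.005-c[2]))
E
```

```text
t 17.32 pos [ 0.5759 -0.0151  0.136 ] grip 43.4 F [ 0.3 -0.1  0.1]
axes x,y,z: [[-0.0, 1.0, -0.006], [0.935, 0.002, 0.353], [0.353, -0.005, -0.935]]
shift mm [  16.  -586.7  -76.3] turn deg [20.69  0.32  0.07]
back 327 281 [0.5888 0.0323 0.0856] [ 0.9377 -0.028   0.3463] lean 20.3 back x at z=.005 0.6185265027862706
```

View pics/side15.png

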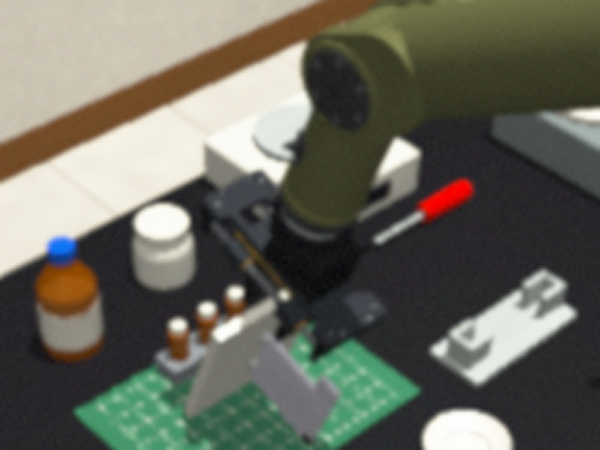

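The jaws are open, the tool force is zero and the screen stays put. Retreating along the tool axis, slowly at first.

Emit:
step_arm(rows=[[[0,0,0],[0,0,-6],45],[[0,0,0],[0,0,-8],45],[[0,0,0],[0,0,-10],45],[[0,0,0],[0,0,-12],45],[[0,0,0],[0,0,-15],45],[[0,0,0],[0,0,-20],45],[[0,0,0],[0,0,-20],45],[[0,0,0],[0,0,-15],45],[[0,0,0],[0,0,-5],45],[[0,0,0],[0,0,0],45],[[0,0,0],[0,0,0],45],[[0,0,0],[0,0,0],45]])

```text
time: 18.32
position: [0.5337, -0.0123, 0.2503]
tool_rot: [2.014, 2.025, 0.368]
ft_force: [-0.4, -0.5, -0.2]
grip_width: 0.517
```

```bash
python3 look.py 16 side 130 60 240 180
python3 - <<'E'
from h import *
to([0,0,0],TD)
S=dict(np.load("pics/side16.npz"));P=cloud(S)
m=(P[...,0]>.5)&(P[...,0]<.65)&(P[...,1]>-.1)&(P[...,1]<.08)&(P[...,2]>.015)&(P[...,2]<.165)
X=P[m];c,n,b=plane(X,.003);bx=c[0]-n[2]/n[0]*(.005-c[2]);print("back",len(X),b.sum(),c.round(4),n.round(4),"lean",np.degrees(np.arcsin(n[2])).round(1),"yaw",np.degrees(np.arctan2(n[1],n[0])).round(1),"back x at z=.005",bx,np.percentile(X[b],[1,99],axis=0).round(3).tolist())
m=(P[...,0]>.45)&(P[...,0]<.575)&(P[...,1]>-.03)&(P[...,1]<.01)&(P[...,2]>.004)&(P[...,2]<.15)
X=P[m];c2,n2,b=plane(X,.003);n2*=np.sign(n2[1]);print("strut",b.sum(),n2.round(3),"angle to panel",np.degrees(np.arccos(n2@n)).round(1),np.percentile(X[b],[1,99],axis=0).round(4).tolist())
m=(abs(P[...,1])<.1)&(P[...,0]>.65)&(P[...,0]<.72)&(P[...,2]>.06)&(P[...,2]<.08)
h=P[m];print("caps",np.median(h,0).round(3),len(h),np.percentile(h,[3,97],axis=0).round(3).tolist())
E
```

```text
t 18.37 pos [ 0.5336 -0.0122  0.2499] grip 45.0 F [0.5 0.1 0.5]
axes x,y,z: [[-0.004, 1.0, -0.006], [0.934, 0.006, 0.357], [0.357, -0.004, -0.934]]
shift mm [  16.1 -587.5   42.6] turn deg [20.94  0.32  0.31]
back 1189 614 [ 0.5833 -0.0032  0.1007] [ 9.408e-01 -6.000e-04  3.388e-01] lean 19.8 yaw -0.0 back x at z=.005 0.6177958469172147 [[0.562, -0.081, 0.017], [0.614, 0.058, 0.16]]
strut 497 [-0.     1.     0.006] angle to panel 89.9 [[0.4694, -0.0142, 0.0049], [0.5745, -0.008, 0.1174]]
caps [ 0.677 -0.021  0.068] 104 [[0.671, -0.07, 0.06], [0.688, 0.025, 0.075]]
```

View pics/side16.png

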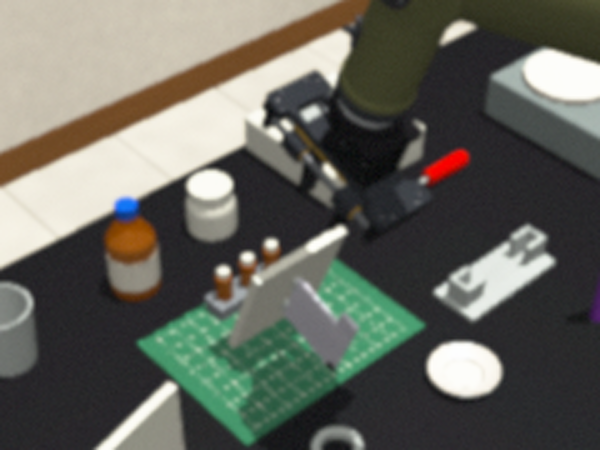

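```bash
python3 -c "
from bench import order
print(order.close_job())"
```

```text
the job is handed in; nothing more can be done
None
```

The job is handed in at about 18.4 s of the 58 s allowed. The screen stands on the green mat leaning back on its strut, facing the vials. The interface gave no verdict, so this rests on my own measurements.

**What I did:**
- Pushed the strut out with closed fingers to its stop. It measured 90° to the panel.
- Pinched the top of the screen, which was leaning about 8° in its stand, set it upright and lifted it out.
- Tilted it 20° and set it on the mat in front of the vials. I then let go and drew the gripper back.

**Last checks, from the side camera (arm clear, tool force about zero):**

| Check | Measured | Needed |
|---|---|---|
| Lean | 19.8° (0.346 rad) | 0.22–0.48 rad |
| Strut to panel | 89.9° | over 1.3 rad (74.5°) |
| Screen origin in mat frame | about (27, -5) mm | x -40 to 100, y within 130 mm |
| Vial rack before the face | about 50 mm | over 20 mm |
| Vial rack sideways | about 10 mm | within 90 mm |
| Vial rack displacement | 1–2 mm (camera accuracy) | under 30 mm |

**What disagreed:**
- **Touchdown:** the gentle lowering steps showed no clear contact force. One larger step then gave a brief 29 N and slid the screen about 5 mm towards the vials before I released it. It was within limits and the rack was not touched.
- **Foot and origin heights:** both came out around 4 to 6 mm, limited by the roughly 2 mm camera calibration.

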